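Fit the vial carousel on the autosampler's keyed drive spindle

ROBOT

A 6-joint arm with a two-finger parallel gripper is mounted at the origin on the work surface. World frame = base frame: x ahead of the robot, y to its left, z up, the work surface at z = 0. Lengths are in m, angles in degrees, forces in N, time in s.
With the tool pointing down it reaches from about 0.4 to 0.825 m from the base axis. Payload 7 kg.
Tool frame: the origin (TCP) lies midway between the tips of the shut fingers; the grasp point (between the pads) lies 19 mm behind it; x points along the fingers, z is the direction in which the jaws open and shut, and the axes are right-handed (so a half turn about x gives the same grasp; the last joint's range is limited). The gripper opens to 88 mm and grips with 3 to 60 N. Pads are 19 mm wide; open, the fingers measure 130 mm over their backs; the gripper's body (78 mm by 193 mm) begins 47 mm behind the grasp point.
Start: joints at [81.022, 20.546, 0.682, 0, -70.136, -16.507], TCP at [0.29, 0.609, 0.227] pointing down, gripper open.
Joint ranges: [-176.03, 176.03], [-82.01, 121.73], [-58.28, 71.71], [-173.87, 95.51], [-174.79, -0.11], [-173.66, 173.66]. Speed limits (degrees/s): [136.94, 136.94, 172.46, 180, 180, 180].

INTERFACE

Orientations are given as [roll, pitch, yaw] about the fixed x, y, z axes, in that order (R = Rz(yaw) Ry(pitch) Rx(roll)).
In Python, from plant import ctrl gives the robot as it stands.
- The arm moves only by the tool servo_tool, never from a script. Its argument "motion" is a list of rows, each an object with "offset": the shift along the tool's x, y, z in m, a list of three; "roll": the turn about the tool's x in degrees; "claw": the opening, from -1 (shut) to 1 (fully open), so that 0 is half open. In form: [{"offset": [x, y, z], "roll": roll, "claw": claw}, ...]. A call has 1 to 12 rows; each row shifts and turns the commanded pose from where the row before left it, along the tool's axes as they then stand; what a row does not reach is not made up. A row lasts 1/8 s, in which the tool goes at most 62.5 mm and 10.7 degrees, less where a joint would pass 70% of its speed; a pose out of reach is approached as far as the arm can. A call is refused whole if a number of a shift passes 0.0625 or a number of a turn 10.7, either way. A call with a gripper value outside its range is refused whole. The fingers move at their own pace and stop on an object; the grip force is fixed at half the most. Time passes only in rows, so rows that do not move let the fingers close. It gives the time, the measured TCP pose, the force and the opening at its end, in the units of the state.
- ctrl.get_obs(): the state, without advancing time (a new reading comes with each control period).
- ctrl.snapshot(name): name is "side" or "top" or "wrist"; returns a dict with "frame" (420x560x3 uint8, blue, green, red), "z_map" (420x560 float32, m along the optical axis (not along the pixel's ray), 0 where there is no reading), "mtx" (3x3 intrinsics, pixels), "extrinsics" (4x4, takes a point from camera to world coordinates). Camera axes: x right, y up, looking along -z (the intrinsics and any distortion apply to the point x, -y, -z); pixel columns grow to the right and rows downward; lengths in m; the calibration is good to about 2 mm. A picture is of the moment at which its call begins.
- ctrl.close_job(): hands the job in, once; it reports no verdict.
The state is a dict: "clock": time; "joint_pos": joint angles; "qvel": joint speeds; "tau": joint torques, N m; "tool_pos": TCP position; "orientation": TCP orientation; "force": force on the tool from outside, world axes, zero at the start; "moment": the same for the moment, N m; "opening": finger opening in m.
Only numpy, scipy, OpenCV 4.12 (cv2) and the standard library are available. Lean on these libraries where they do the work, as an engineer would, in place of code of your own. Each camera call takes 0.05 s, during which the arm holds its last target.

TASK

Lift the empty vial carousel by its hub, fit it over the autosampler's drive spindle and turn it there under light pressure until the tab in its bore drops into the spindle's keyway, so that it sits fully home and flat on the drive disc, then let go of it. Treat the drive gently: do not press the carousel down hard while its tab is still riding on the end of the spindle, do not drop it on from a height, and leave everything else on the bench where it is.

Things in the scene. Friction and masses are not known exactly. Their poses are not given: they have to be found in the camera images.
- carousel_grip (a point): Vial carousel, the only one, about 0.35 kg, flat on the bench, hub up: a light-grey round platter 136 mm across, 16 mm thick, 12 empty pockets near its rim, with an upright grey hub tube, 44 mm outer diameter, its top 56 mm above the underside. This point: on the hub's axis, 43 mm above the underside, a good grip height; carousel's own axes, z up. May be gripped at any yaw.
- carousel_foot (a point): The point on the carousel's axis level with the platter's underside (43 mm below carousel_grip), same axes. The bore goes right through the hub, 29.6 mm diameter, with a 2.5 mm chamfer at its lower mouth.
- carousel_tab (a point): The carousel's one tab, a steel block 7 mm wide and 10 mm high that stands 8 mm inwards from the bore wall on the carousel's own -x side; seen by looking down the bore. This point: the middle of its lower face, 11 mm from the axis and 43 mm above the platter's underside; carousel's own axes.
- sampler: Autosampler, fixed: white console 70 mm high, 220 mm (own x) by 265 mm (own y), dark front band towards own -x. Origin on the bench right under the spindle's axis; the console runs from 180 mm right of it (own -y) to 85 mm left. A sampling head, 160 mm high above the bench, stands on the right-hand end, 125 mm or more from the axis. The drive is harmed by over 40 N on a tab not yet in.
- spindle_end (a point): Centre of the upper end face of the steel drive spindle, 126 mm above the bench; 28 mm diameter, chamfered 1.5 mm. Axes are the autosampler's. One keyway, 8.5 mm wide, 8.5 mm deep, 12 mm long, cut in its side and open at the end (seen from above), faces the autosampler's own -x or up to 50 degrees either side of it: its angle is not measured. The spindle does not turn below 2 N m.
- drive_disc (a point): Centre of the top of the aluminium drive disc, 64 mm across, the carousel's seat, 50 mm below the spindle's end; autosampler's axes. With the tab out of line the carousel stops with its tab on the spindle's end, 7 mm short of this seat; with the tab in the keyway its underside goes down on the disc. Some 5 to 15 N downwards is plenty while turning.
- reagent_bottle: Glass bottle with a blue cap, 70 mm diameter, 150 mm high; origin at its base. To be left alone.
- beaker: Glass beaker, 60 mm diameter, 75 mm high; origin at its base. To be left alone.
- vial_rack: White block of capped vials, 75 by 130 mm, 46 mm high; origin at its base. To be left alone.
- wrench: Steel wrench, 150 mm long, lying on the bench. To be left alone.
- septa_jar: Small clear jar with a white lid, 48 mm diameter, 55 mm high; origin at its base. To be left alone.
- spare_collar: Plain aluminium collar without a tab, 44 mm across, 14 mm high; origin at its base. To be left alone.
- filter_carton: Small cardboard carton, 70 by 100 mm, 45 mm high; origin at its base. To be left alone.
There are look-alikes about, which are no part of the job. Of the things like the part that bears carousel_grip, leave any that is pink or red; of the rest the smaller one is meant.

How it is judged:
By the outcome, as a careful person would: the job done as asked, in the order asked, and still so for the second after the job is handed in, with the robot touching nothing.
It also fails if it takes over 64 s, if anything falls off the work surface, if the arm or the gripper's body presses on something with over 40 N, if the wrist force passes 120 N, or if a joint passes its speed limit or range.

## Working session

There is one attempt and no reset: what is moved stays moved. The work goes in short steps, Python scripts to look and compute and a tool call to move; the robot and the scene stay as the last step left them, time stands still between calls to the robot, and variables do not carry over. Pictures are saved under pics/ and viewed, and the job is handed in when it is done.

Besides the shell and the picture viewer there is one more tool, called after "Call:" as a command line: name --argument value ..., lists and objects as JSON in quotes. servo_tool: Moves the arm, as the interface text tells. Its arguments: {"type":"object","properties":{"motion":{"type":"array"}},"required":["motion"]}

```bash
mkdir -p pics; ls
python3 - <<'E'
from plant import ctrl
import cv2
print(ctrl.get_obs())
import pickle
for n in ["top","side","wrist"]:
    s=ctrl.snapshot(n); cv2.imwrite(f"pics/{n}0.png",s["frame"]); pickle.dump(s,open(f"{n}0.pkl","wb"))
    print(n,s["mtx"],s["extrinsics"], {k:v for k,v in s.items() if k not in("frame","z_map","mtx","extrinsics")})
E
```

```text
pics
{'clock': 0.0, 'joint_pos': array([ 8.10225138e+01,  2.05917196e+01,  6.35571782e-01, -1.90837817e-02,
       -7.01355321e+01, -1.65083026e+01]), 'qvel': array([ 0.0602187 ,  0.13055837,  0.04848677,  0.03085996,  0.07638978,
       -0.15039823]), 'tau': array([-8.31979196e-05, -5.82719564e+01,  2.93053901e+01,  6.99709877e+00,
        7.01659505e-03, -1.52853718e-04]), 'tool_pos': array([0.29025211, 0.60888884, 0.22563639]), 'orientation': array([   5.43791786,   89.90658067, -110.05436992]), 'force': array([-0.10514102, -0.33321704, -0.48153983]), 'moment': array([-0.03379531,  0.01608769, -0.02265969]), 'opening': 0.08773402908431242}
top [[516.83648158   0.         277.8320736 ]
 [  0.         516.83648158 204.61192329]
 [  0.           0.           1.        ]] [[-0.01572331  0.98128304 -0.19192803  0.30473724]
 [-0.99983284 -0.01722158 -0.00614065  0.17050812]
 [-0.00933102  0.1917994   0.98138979  1.37026119]
 [ 0.          0.          0.          1.        ]] {}
side [[444.57721228   0.         273.58770946]
 [  0.         444.57721228 206.52790539]
 [  0.           0.           1.        ]] [[ 0.93065044  0.22705491 -0.2869422   0.18553245]
 [-0.36589717  0.57103328 -0.73487431 -0.73716612]
 [-0.00300328  0.78890244  0.61451112  0.88757345]
 [ 0.          0.          0.          1.        ]] {}
wrist [[340.70174274   0.         274.96032425]
 [  0.         340.70174274 208.68271175]
 [  0.           0.           1.        ]] [[-4.29822588e-01  8.60208427e-01  2.74397532e-01  3.64790628e-01]
 [-9.02912981e-01 -4.09772974e-01 -1.29746898e-01  5.72812102e-01]
 [ 8.31317692e-04 -3.03525241e-01  9.52823035e-01  3.83495935e-01]
 [ 0.00000000e+00  0.00000000e+00  0.00000000e+00  1.00000000e+00]] {}
```

View pics/top0.png

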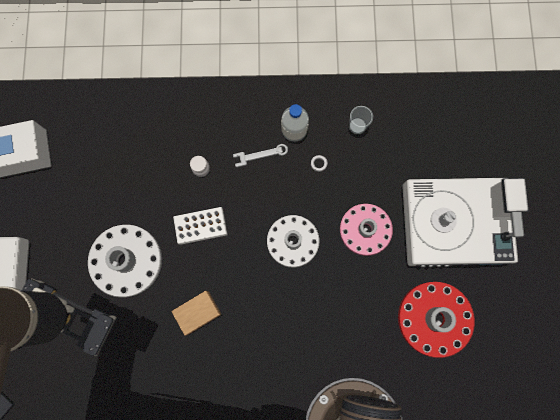

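View pics/side0.png

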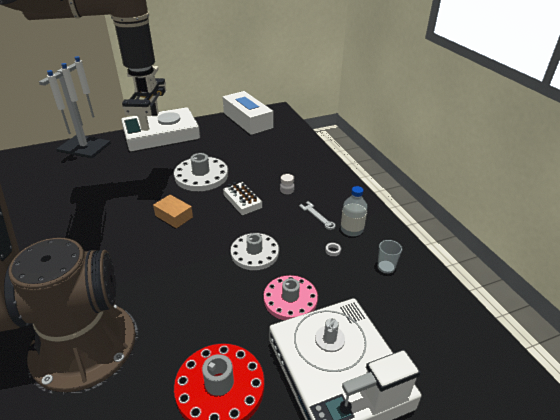

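View pics/wrist0.png

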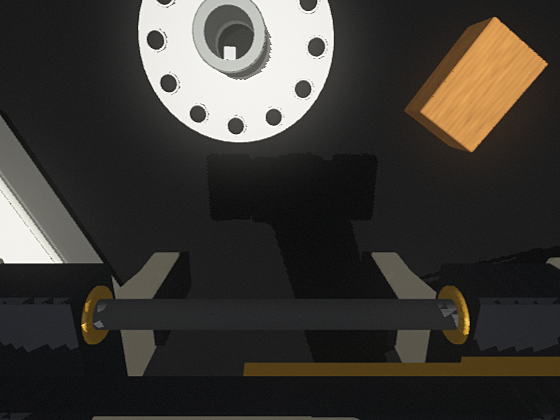

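The target is the small white carousel at about (293,241) in the top view. The sampler is at about (460,222) with its head on the right, so its own axes are roughly the world's. Next I'll measure both.

```bash
cat > h.py <<'E'
import numpy as np,cv2,pickle
def ray(s,uv,z):
    uv=np.atleast_2d(np.asarray(uv,float));K=s["mtx"];E=s["extrinsics"]
    d=np.c_[(uv[:,0]-K[0,2])/K[0,0],-(uv[:,1]-K[1,2])/K[1,1],-np.ones(len(uv))]@E[:3,:3].T
    o=E[:3,3]; t=(z-o[2])/d[:,2]; return o+d*t[:,None]
def proj(s,P):
    P=np.atleast_2d(P);E=s["extrinsics"];K=s["mtx"]
    c=(P-E[:3,3])@E[:3,:3]; return np.c_[K[0,2]+K[0,0]*c[:,0]/-c[:,2],K[1,2]-K[1,1]*c[:,1]/-c[:,2]]
def zoom(s,u,v,r,name,w=560):
    c=s["frame"][max(0,v-r):v+r,max(0,u-r):u+r]; cv2.imwrite(name,cv2.resize(c,(w,w),interpolation=cv2.INTER_CUBIC))
def cloud(s):
    K=s["mtx"];E=s["extrinsics"];z=s["z_map"];v,u=np.indices(z.shape)
    c=np.stack([(u-K[0,2])/K[0,0]*z,-(v-K[1,2])/K[1,1]*z,-z],-1); return c@E[:3,:3].T+E[:3,3]
def circ(P):
    A=np.c_[2*P[:,:2],np.ones(len(P))];b=(P[:,:2]**2).sum(1)
    x=np.linalg.lstsq(A,b,rcond=None)[0]; return x[:2],np.sqrt(x[2]+x[0]**2+x[1]**2)
E
python3 - <<'E'
from h import *
for n in ["top","side"]:
    s=pickle.load(open(n+"0.pkl","rb"))
    f=s["frame"].astype(int); g=f.min(2); sat=f.max(2)-g
    u,v=(293,241) if n=="top" else (254,250)
    m=((g>110)&(sat<40)).astype(np.uint8)
    k,l,st,ce=cv2.connectedComponentsWithStats(m)
    for i in range(1,k):
        if st[i,4]>150: print(n,st[i],ce[i].round(1), ray(s,ce[i],0.016).round(3))
    i=l[v, u-20] or l[v,u+20]
    cs=max(cv2.findContours((l==i).astype(np.uint8),cv2.RETR_EXTERNAL,cv2.CHAIN_APPROX_NONE)[0],key=len)[:,0]
    print(n,"platter",circ(ray(s,cs,0.016)) )
    zoom(s,u,v,40,f"pics/{n}_car.png")
s=pickle.load(open("top0.pkl","rb")); zoom(s,447,220,45,"pics/top_sp.png")
c=cloud(s)
for lo,hi,nm in [(0.12,0.132,"spindle"),(0.072,0.08,"disc")]:
    m=(c[...,2]>lo)&(c[...,2]<hi); m[:, :415]=0;m[:,490:]=0
    p=c[m]; print(nm,len(p),p.mean(0),p.min(0),p.max(0))
m=(c[...,2]>0.05)&(c[...,2]<0.06); m[:,:270]=0;m[:,320:]=0;m[:215]=0;m[270:]=0
p=c[m];print("hub",len(p),p.mean(0),p.min(0),p.max(0))
s=pickle.load(open("side0.pkl","rb")); zoom(s,331,330,50,"pics/side_sp.png")
E
cd pics; python3 -c "
import cv2,numpy as np
a=[cv2.resize(cv2.imread(n),(390,390)) for n in ('top_car.png','top_sp.png')];cv2.imwrite('m1.png',np.hstack(a))"
```

```text
top [    0     0   560    80 41364] [275.9  37.7] [[1.054 0.177 0.016]]
top [350 106  23  27 239] [358.3 122.1] [[ 0.797 -0.046  0.016]]
top [281 108  28  24 400] [294.3 120.9] [[0.804 0.13  0.016]]
top [   0  120   39   48 1253] [ 19.9 143.1] [[0.754 0.885 0.016]]
top [233 144  55  23 380] [259.2 154.3] [[0.71  0.227 0.016]]
top [190 156  19  19 255] [198.4 164.4] [[0.685 0.393 0.016]]
top [ 404  178  114   87 7552] [453.8 221.3] [[ 0.516 -0.286  0.016]]
top [504 179  24  32 667] [515.6 194.5] [[ 0.586 -0.456  0.016]]
top [ 173  207   54   37 1204] [199.6 225.6] [[0.517 0.387 0.016]]
top [512 212  12  24 214] [517.4 223.5] [[ 0.508 -0.453  0.016]]
top [ 267  215   52   52 1883] [292.4 240.5] [[0.473 0.142 0.016]]
top [  88  225   73   72 3508] [123.8 260.3] [[0.428 0.585 0.016]]
top [  0 237  31  70 993] [  9.4 262.9] [[0.426 0.886 0.016]]
top [431 307  25  25 287] [442.5 319.6] [[ 0.263 -0.236  0.016]]
top [306 378  80  42 201] [339.3 389.9] [[0.096 0.033 0.016]]
top platter (array([0.47328344, 0.14188281]), np.float64(0.0677745176125055))
side [  121     0   439   286 56450] [365.
[... 626 characters left out ...]
 48   34 1009] [254.4 250.2] [[0.468 0.138 0.016]]
side [ 270  298  149  122 8831] [336.7 353.1] [[ 0.528 -0.244  0.016]]
side [203 355  29  26 357] [216.6 367.8] [[ 0.268 -0.181  0.016]]
side [ 348  378   73   42 1763] [386.4 402.5] [[ 0.568 -0.384  0.016]]
side platter (array([0.4699954 , 0.14326864]), np.float64(0.06796411831551434))
spindle 95 [ 0.5123027  -0.23749162  0.12577923] [ 0.49789793 -0.25418924  0.12011708] [ 0.5254357  -0.22483164  0.13183784]
disc 2087 [ 0.48058327 -0.25248418  0.07435197] [ 0.23803886 -0.36493023  0.07200257] [ 0.61969454 -0.16182625  0.07996797]
hub 128 [0.47205285 0.14256127 0.05543872] [0.45153108 0.12084967 0.05007801] [0.49478635 0.16434411 0.05985453]
```

View pics/m1.png

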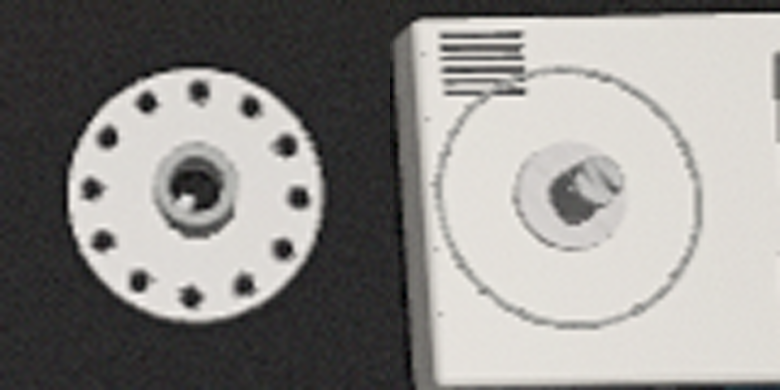

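View pics/side_sp.png

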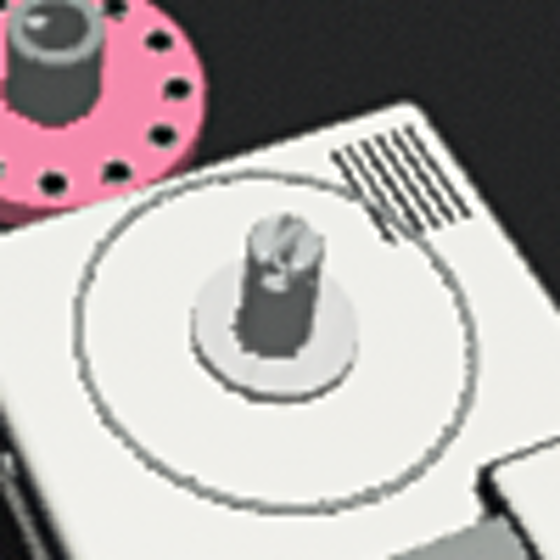

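```bash
cat >> h.py <<'E'
from scipy.spatial.transform import Rotation as Ro
def RT(o): return Ro.from_euler("xyz",o["orientation"],degrees=True).as_matrix()
def plan(o,P):  # offset in tool axes to world point
    return RT(o).T@(np.array(P)-o["tool_pos"])
E
python3 - <<'E'
from h import *
from plant import ctrl
o=ctrl.get_obs();print(RT(o).round(3), plan(o,[.472,.1425,.227]))
s=pickle.load(open("wrist0.pkl","rb"))
T=o["tool_pos"];
for z in (.2,.126,.056,0): print(z,proj(s,[T[0],T[1],z]))
E=s["extrinsics"];print(RT(o).T@(E[:3,3]-T))
E
```

```text
[[-0.     0.903 -0.43 ]
 [-0.001 -0.43  -0.903]
 [-1.     0.     0.001]] [-0.00067187  0.36475254  0.34290089]
0.2 [[273.58499258 248.20351073]]
0.126 [[273.86602761 209.60888972]]
0.056 [[274.02369221 187.95676622]]
0 [[274.11104926 175.95999758]]
[-0.15760929  0.08281665  0.00079545]
```

Call:
servo_tool --motion '[{"offset":[0,0.02,0.02],"roll":0,"claw":1},{"offset":[0,0.0405,0.038],"roll":0,"claw":1},{"offset":[0,0.0405,0.038],"roll":0,"claw":1},{"offset":[0,0.0405,0.038],"roll":0,"claw":1},{"offset":[0,0.0405,0.038],"roll":0,"claw":1},{"offset":[0,0.0405,0.038],"roll":0,"claw":1},{"offset":[0,0.0405,0.038],"roll":0,"claw":1},{"offset":[0,0.0405,0.038],"roll":0,"claw":1},{"offset":[0,0.0405,0.038],"roll":0,"claw":1},{"offset":[0,0.021,0.018],"roll":0,"claw":1},{"offset":[0,0,0],"roll":0,"claw":1}]'

```text
clock: 1.52
tool_pos: [0.473, 0.1417, 0.2264]
orientation: [-35.0, 90.0, -150.7]
force: [-0.5, 1.0, -0.2]
opening: 0.0878
```

Run:
```python
from h import *
from plant import ctrl
s=ctrl.snapshot("wrist"); pickle.dump(s,open("wrist1.pkl","wb")); cv2.imwrite("pics/wrist1.png",s["frame"])
o=ctrl.get_obs(); print(o); print(plan(o,[.5115,-.239,.3]))
```

```text
{'clock': 1.575, 'joint_pos': array([ 3.96328743e+01,  3.30020862e+00, -2.15626634e+01, -7.08603105e-03,
       -6.51526725e+01,  2.47633523e+01]), 'qvel': array([ 1.79678545,  0.19068808,  0.12957576, -0.04585793,  0.03540426,
       -0.43841611]), 'tau': array([-9.13614370e-01, -3.32061732e+01,  2.82872450e+01,  6.77605212e+00,
        3.30363074e-02,  1.63537427e-01]), 'tool_pos': array([0.47284989, 0.14264449, 0.22642013]), 'orientation': array([ -47.2332522 ,   89.98317816, -162.84000395]), 'force': array([-0.99859978,  1.18730637, -0.08559666]), 'moment': array([ 0.00373502, -0.0744863 , -0.01847104]), 'opening': 0.0877393527427057}
[-0.07355765  0.19978181  0.32747038]
```

View pics/wrist1.png

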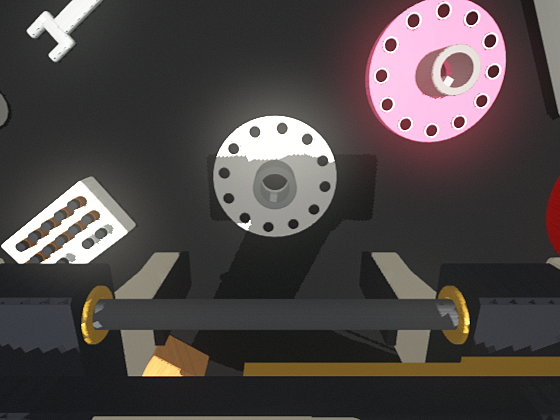

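Run:
```python
from h import *
s=pickle.load(open("wrist1.pkl","rb"))
c=s["frame"][150:230,235:315]; c=cv2.convertScaleAbs(c,alpha=2); cv2.imwrite("pics/w1z.png",cv2.resize(c,(640,640),interpolation=cv2.INTER_CUBIC))
```

```text
(no output)
```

View pics/w1z.png

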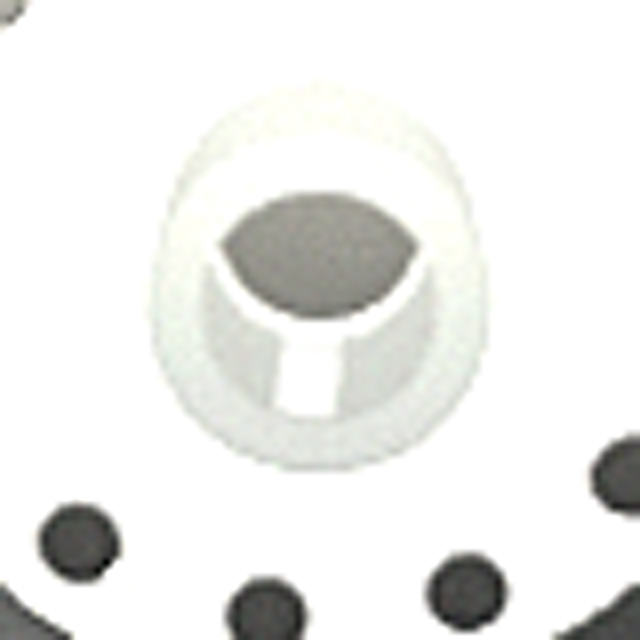

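Run:
```python
from h import *
s=pickle.load(open("wrist1.pkl","rb"))
q=lambda x,y:(235+(x+.5)/8-.5,150+(y+.5)/8-.5)
P=ray(s,[q(150,300),q(488,300),q(319,470),q(200,420),q(440,420)],.056); print(P.round(4),circ(P))
B=ray(s,[q(203,300),q(437,300),q(320,418)],.056);print("bore",circ(B))
c=circ(P)[0]
f=s["frame"].astype(int)
# platter edge from holes-> outline
for uv,z in [(q(306,416),.056),(q(274,410),.055),(q(337,412),.055)]:
    t=ray(s,uv,z)[0]; d=t[:2]-c; print(t.round(4),np.hypot(*d),np.degrees(np.arctan2(d[1],d[0])))
o=ctrl=None
m=(f.min(2)>120).astype(np.uint8);
```

```text
[[0.4827 0.1602 0.056 ]
 [0.4646 0.1225 0.056 ]
 [0.4537 0.1509 0.056 ]
 [0.4661 0.1615 0.056 ]
 [0.4531 0.1343 0.056 ]] (array([0.47264055, 0.14175608]), np.float64(0.020941317712380357))
bore (array([0.472901  , 0.14153764]), np.float64(0.014511221078076118))
[0.4608 0.1493 0.056 ] 0.014021048337449942 147.503484685884
[0.463  0.1527 0.055 ] 0.014593130474667548 131.3422775656989
[0.4593 0.1457 0.055 ] 0.013869404072978484 163.57873338687625
```

Carousel axis is at (0.4725, 0.142), with the tab at about 147.5° (around (273,202) in the wrist view). Before gripping I'll look at the keyway.

Call:
servo_tool --motion '[{"offset":[-0.01,0.015,0.025],"roll":0,"claw":1},{"offset":[-0.01,0.0286,0.0467],"roll":0,"claw":1},{"offset":[-0.01,0.0286,0.0467],"roll":0,"claw":1},{"offset":[-0.01,0.0286,0.0467],"roll":0,"claw":1},{"offset":[0,0.0286,0.0467],"roll":0,"claw":1},{"offset":[0,0.0286,0.0467],"roll":0,"claw":1},{"offset":[0,0.0286,0.0467],"roll":0,"claw":1},{"offset":[0,0.013,0.022],"roll":0,"claw":1},{"offset":[0,0,0],"roll":0,"claw":1}]'

```text
clock: 2.7
tool_pos: [0.5123, -0.2384, 0.2658]
orientation: [-70.8, 89.9, 173.6]
force: [-0.5, 1.0, 0.3]
opening: 0.0875
```

Run:
```python
from h import *
from plant import ctrl
s=ctrl.snapshot("wrist"); pickle.dump(s,open("wrist2.pkl","wb")); cv2.imwrite("pics/wrist2.png",s["frame"])
o=ctrl.get_obs(); print(o["clock"],o["tool_pos"]); 
u,v=proj(s,[.5115,-.239,.126])[0].astype(int);print(u,v)
c=s["frame"][v-40:v+40,u-40:u+40]; cv2.imwrite("pics/w2z.png",cv2.resize(c,(640,600),interpolation=cv2.INTER_CUBIC)[:600])
```

```text
2.75 [ 0.51227771 -0.23754032  0.26598804]
275 196
```

View pics/wrist2.png

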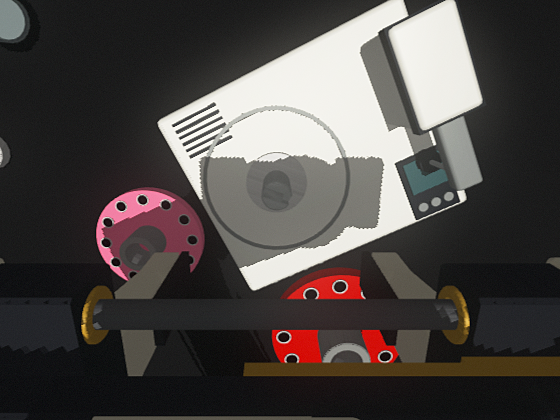

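View pics/w2z.png

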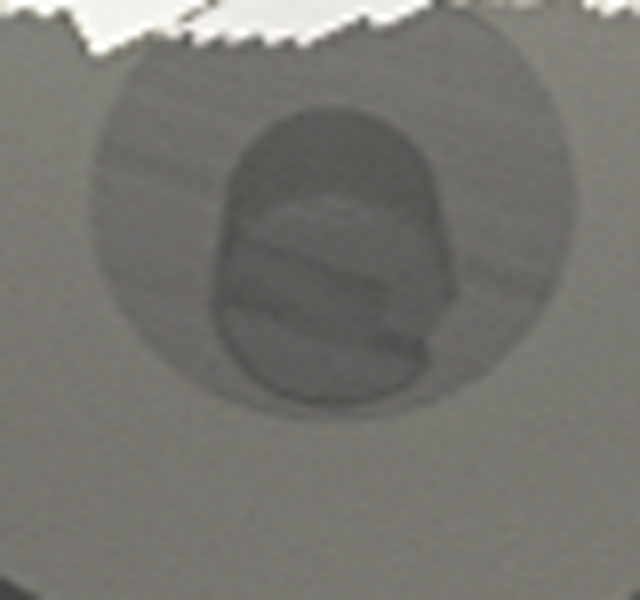

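Run:
```python
from h import *
s=pickle.load(open("wrist2.pkl","rb"))
c=s["frame"][175:215,255:295].astype(float); c=np.clip((c-60)*3,0,255).astype(np.uint8)
cv2.imwrite("pics/w2c.png",cv2.resize(c,(600,600),interpolation=cv2.INTER_CUBIC))
# console corners: (405,0)?,(160,120),(247,290)
P=ray(s,[(160,122),(250,290),(404,2)],.07);print(P)
d=P[0]-P[1];print("x axis yaw",np.degrees(np.arctan2(d[1],d[0])))
d=P[0]-P[2];print("y axis yaw-90",np.degrees(np.arctan2(d[1],d[0]))-90)
# compass on spindle face
for b in (180,130,230,0): 
    r=np.radians(b);print(b,(proj(s,[.5115+.014*np.cos(r),-.239+.014*np.sin(r),.126])[0]-[255,175])*15)
print((proj(s,[.5115,-.239,.126])[0]-[255,175])*15)
```

```text
[[ 0.61752833 -0.16107216  0.07      ]
 [ 0.40670897 -0.15603955  0.07      ]
 [ 0.61271706 -0.41758958  0.07      ]]
x axis yaw -1.3674856302003606
y axis yaw-90 -1.074519507715877
180 [401.49034918 519.77958773]
130 [208.06748269 521.51783212]
230 [526.43924946 376.38401143]
0 [201.69912661 116.87533281]
[302.83981759 320.83832087]
```

View pics/w2c.png

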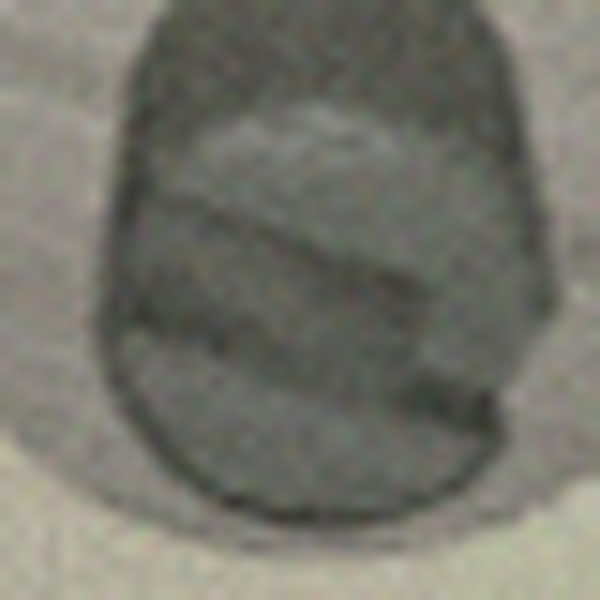

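Run:
```python
from h import *
s=pickle.load(open("wrist2.pkl","rb"))
q=lambda x,y:(255+(x+.5)/15-.5,175+(y+.5)/15-.5)
P=ray(s,[q(105,330),q(325,520),q(180,480),q(240,510),q(430,500),q(325,110)],.126);c,r=circ(P);print(c,r)
for p in [(555,318),(500,420),(525,365),(413,325)]:
    d=ray(s,q(*p),.126)[0][:2]-c; print(p,np.hypot(*d),np.degrees(np.arctan2(d[1],d[0]))%360)
s=pickle.load(open("side0.pkl","rb"));u,v=proj(s,[.5115,-.239,.126])[0]
print(u,v)
c0=s["frame"][300:340,311:351]
cv2.imwrite("pics/s0c.png",cv2.resize(c0,(600,600),interpolation=cv2.INTER_CUBIC))
for b in range(130,241,20):
    t=np.radians(b);print(b,(proj(s,[.5115+.014*np.cos(t),-.239+.014*np.sin(t),.126])[0]-[311,300])*15)
s=pickle.load(open("top0.pkl","rb"));
c0=s["frame"][200:240,427:467]
cv2.imwrite("pics/t0c.png",cv2.resize(c0,(600,600),interpolation=cv2.INTER_CUBIC))
for b in range(130,241,20):
    t=np.radians(b);print(b,(proj(s,[.5115+.014*np.cos(t),-.239+.014*np.sin(t),.126])[0]-[427,200])*15)
import numpy as np
cv2.imwrite("pics/m2.png",np.hstack([cv2.resize(cv2.imread("pics/s0c.png"),(400,400)),cv2.resize(cv2.imread("pics/t0c.png"),(400,400))]))
```

```text
[ 0.51167039 -0.23975691] 0.013023185597639837
(555, 318) 0.014194279263145069 245.00930054213865
(500, 420) 0.01262641060764078 214.56415015671368
(525, 365) 0.012735696580849401 231.6840408958409
(413, 325) 0.005630345444530271 241.38223172526415
332.7156153203626 322.6664194267689
130 [232.78066284 300.93057276]
150 [224.79285299 327.94523145]
170 [228.94414187 356.63485059]
190 [244.87582538 383.53565078]
210 [270.7636148  405.32459203]
230 [303.49056258 419.25623283]
130 [274.7691148  301.88038491]
150 [299.30423859 320.52972763]
170 [328.37177106 330.18859794]
190 [358.44819277 329.67780516]
210 [385.88377989 319.05863821]
230 [407.35318512 299.62562516]
```

View pics/m2.png

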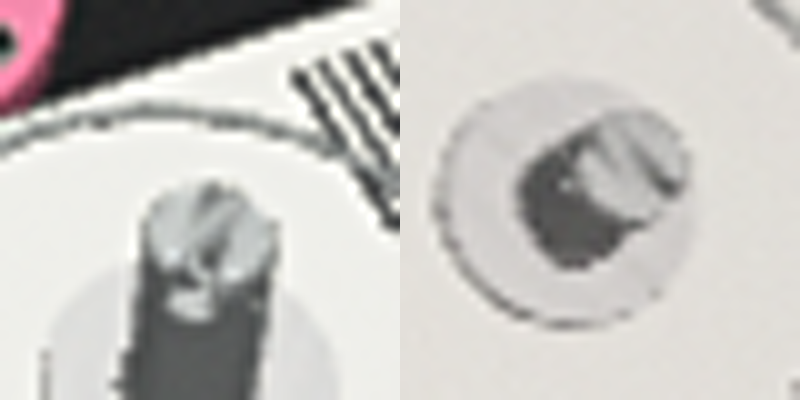

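Keyway bearing is about 228° (notch at roughly (525,365) in the 15x crop, and the side and top views agree to within 8°). Spindle axis is at about (0.5115, -0.239). I'll go back to the carousel and pre-roll +64° so that J6 has room for the turn.

Run:
```python
from h import *
from plant import ctrl
o=ctrl.get_obs(); print(o["joint_pos"],plan(o,[.4725,.142,.15]))
```

```text
[-5.03064120e+00  8.85045699e+00 -9.91785025e+00 -1.52896538e-02
 -7.12860367e+01  6.95027642e+01] [ 0.11615181 -0.19937192 -0.32533973]
```

Call:
servo_tool --motion '[{"offset":[0,-0.0134,-0.0218],"roll":0,"claw":1},{"offset":[0,-0.031,-0.0506],"roll":0,"claw":1},{"offset":[0,-0.031,-0.0506],"roll":0,"claw":1},{"offset":[0,-0.031,-0.0506],"roll":0,"claw":1},{"offset":[0,-0.031,-0.0506],"roll":0,"claw":1},{"offset":[0,-0.031,-0.0506],"roll":0,"claw":1},{"offset":[0,-0.031,-0.0506],"roll":10.6,"claw":1},{"offset":[0.02,0,0],"roll":10.6,"claw":1},{"offset":[0.03,0,0],"roll":10.6,"claw":1},{"offset":[0.03,0,0],"roll":10.6,"claw":1},{"offset":[0.03,0,0],"roll":10.6,"claw":1},{"offset":[0,0,0],"roll":10.6,"claw":1}]'

```text
clock: 4.25
tool_pos: [0.4707, 0.1375, 0.1544]
orientation: [27.1, 89.8, -151.4]
force: [0.1, 0.0, 0.9]
opening: 0.0873
```

Call:
servo_tool --motion '[{"offset":[0,0,0],"roll":0,"claw":1}]'

```text
clock: 4.38
tool_pos: [0.4723, 0.1382, 0.1566]
orientation: [23.5, 90.0, -154.6]
force: [0.3, -0.7, 0.7]
opening: 0.0875
```

Run:
```python
from h import *
from plant import ctrl
s=ctrl.snapshot("wrist"); pickle.dump(s,open("wrist3.pkl","wb")); cv2.imwrite("pics/wrist3.png",s["frame"])
o=ctrl.get_obs(); print(o["clock"],o["tool_pos"],o["joint_pos"],plan(o,[.4725,.142,.024]),RT(o).round(3));
```

```text
4.425 [0.47261287 0.13812699 0.15688248] [ 3.92181230e+01  6.71532599e+00 -2.76000225e+01  1.44694292e-03
 -5.56501623e+01 -3.71213668e+01] [ 1.32883809e-01 -3.82847857e-03  3.64911625e-05] [[ 0.     0.037 -0.999]
 [ 0.    -0.999 -0.037]
 [-1.    -0.    -0.   ]]
```

View pics/wrist3.png

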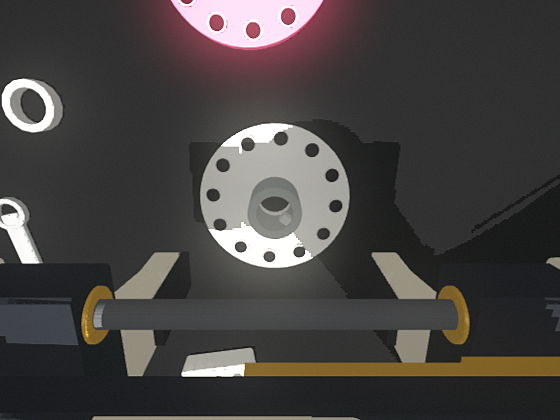

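Run:
```python
from h import *
s=pickle.load(open("wrist3.pkl","rb"))
c=s["frame"][170:245,238:313]; c=cv2.convertScaleAbs(c,alpha=1.6); cv2.imwrite("pics/w3z.png",cv2.resize(c,(600,600),interpolation=cv2.INTER_CUBIC))
g=s["frame"].min(2); m=(g>70).astype(np.uint8)
m[:115]=0;m[275:]=0
k,l,st,ce=cv2.connectedComponentsWithStats(m); i=l[180,235]
cs=max(cv2.findContours((l==i).astype(np.uint8),cv2.RETR_EXTERNAL,cv2.CHAIN_APPROX_NONE)[0],key=len)[:,0]
hull=cv2.convexHull(cs)[:,0]; print(st[i]); print("platter",circ(ray(s,hull,.016)))
```

```text
[  200   115   150   160 18064]
platter (array([0.47750606, 0.148794  ]), np.float64(0.07676243782643809))
```

View pics/w3z.png

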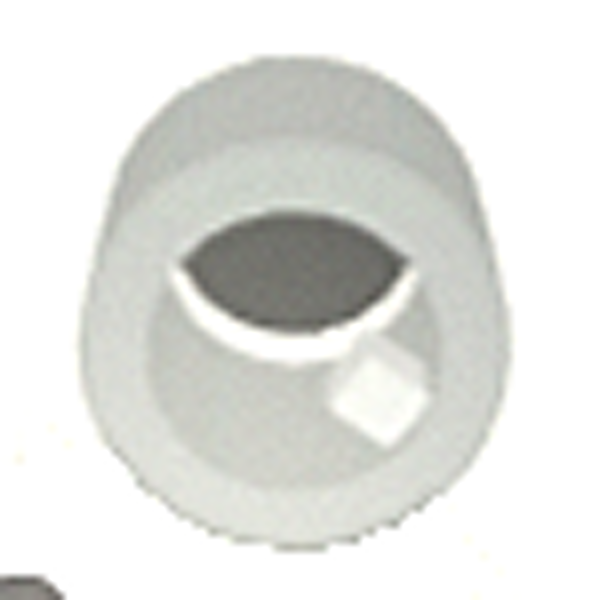

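Run:
```python
from h import *
s=pickle.load(open("wrist3.pkl","rb"))
q=lambda x,y:(238+(x+.5)/8-.5,170+(y+.5)/8-.5)
P=ray(s,[q(82,345),q(510,345),q(296,548),q(296,138)],.056);c,r=circ(P);print(P,c,r)
for p in [(428,388),(390,448),(409,418)]:
    d=ray(s,q(*p),.053)[0][:2]-c; print(p,np.hypot(*d),np.degrees(np.arctan2(d[1],d[0]))%360)
```

```text
[[0.4937346  0.14134082 0.056     ]
 [0.45102051 0.13986369 0.056     ]
 [0.47162892 0.1624703  0.056     ]
 [0.47310514 0.11935234 0.056     ]] [0.47236682 0.14091274] 0.02147207047583955
(428, 388) 0.014402061428361425 160.44866918528567
(390, 448) 0.015201751825167822 131.1645798740207
(409, 418) 0.014320092178374946 145.45546129872096
```

Call:
servo_tool --motion '[{"offset":[0.02,-0.0032,0],"roll":0,"claw":1},{"offset":[0.03,0,0],"roll":0,"claw":1},{"offset":[0.03,0,0],"roll":0,"claw":1},{"offset":[0.025,0,0],"roll":0,"claw":1},{"offset":[0.02,0,0],"roll":0,"claw":1},{"offset":[0.006,0,0],"roll":0,"claw":1},{"offset":[0,0,0],"roll":0,"claw":1},{"offset":[0,0,0],"roll":0,"claw":1}]'

```text
clock: 5.42
tool_pos: [0.4734, 0.1409, 0.0265]
orientation: [-147.0, 89.9, 34.9]
force: [-0.2, 0.0, 0.3]
opening: 0.0877
```

Call:
servo_tool --motion '[{"offset":[0.0015,0,0],"roll":0,"claw":0.3},{"offset":[0,0,0],"roll":0,"claw":0.1},{"offset":[0,0,0],"roll":0,"claw":0},{"offset":[0,0,0],"roll":0,"claw":-0.2},{"offset":[0,0,0],"roll":0,"claw":-1},{"offset":[0,0,0],"roll":0,"claw":-1},{"offset":[0,0,0],"roll":0,"claw":-1},{"offset":[0,0,0],"roll":0,"claw":-1}]'

```text
clock: 6.42
tool_pos: [0.4728, 0.1403, 0.0241]
orientation: [55.7, 90.0, -122.6]
force: [-0.4, 0.6, 0.3]
opening: 0.044
```

Run:
```python
from h import *
from plant import ctrl
o=ctrl.get_obs(); print(o["clock"],o["tool_pos"],o["opening"],o["force"],o["moment"],o["joint_pos"]);
```

```text
6.425 [0.47283174 0.14027408 0.02409502] 0.04395225376904984 [-0.35056034  0.63970899  0.29720265] [ 0.11678989  0.18359805 -0.01257185] [ 3.94100084e+01  1.71277533e+01 -3.61480504e+01  1.42299256e-03
 -3.67268099e+01 -3.76424655e+01]
```

Call:
servo_tool --motion '[{"offset":[-0.005,0,0],"roll":0,"claw":-1},{"offset":[-0.015,0,0],"roll":0,"claw":-1},{"offset":[-0.025,0,0],"roll":0,"claw":-1},{"offset":[-0.03,0,0],"roll":0,"claw":-1},{"offset":[-0.03,0,0],"roll":0,"claw":-1},{"offset":[-0.03,0,0],"roll":0,"claw":-1},{"offset":[-0.025,0,0],"roll":0,"claw":-1},{"offset":[-0.015,0,0],"roll":0,"claw":-1},{"offset":[-0.005,0,0],"roll":0,"claw":-1},{"offset":[0,0,0],"roll":0,"claw":-1}]'

```text
clock: 7.68
tool_pos: [0.4725, 0.1401, 0.2035]
orientation: [14.7, 90.0, -163.5]
force: [0.3, 1.0, -4.4]
opening: 0.0442
```

Run:
```python
from h import *
from plant import ctrl
s=ctrl.snapshot("wrist"); pickle.dump(s,open("wrist4.pkl","wb")); cv2.imwrite("pics/wrist4.png",s["frame"])
o=ctrl.get_obs(); print(o["clock"],o["tool_pos"],o["opening"],o["force"],o["moment"],plan(o,[.5115,-.2395,.2]));
```

```text
7.725 [0.47233102 0.1400769  0.20312436] 0.0445921868705361 [-3.34107395e-03 -7.58520191e-02 -3.49917177e+00] [ 0.09086197 -0.06191634 -0.00492472] [ 0.00330546  0.3805969  -0.02752567]
```

View pics/wrist4.png

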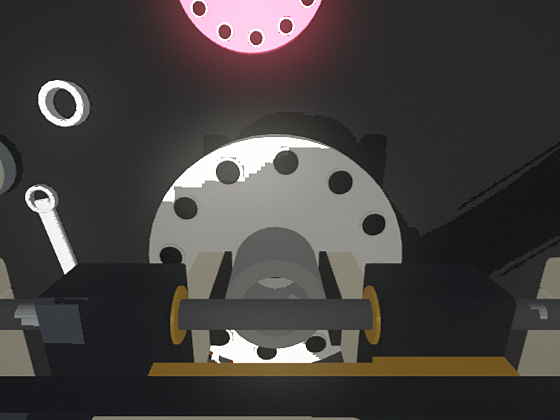

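Run:
```python
from h import *
s=pickle.load(open("wrist4.pkl","rb"))
g=s["frame"]; 
import sys
pts=[]
T=np.array([.4724,.14008,.2032])
gr=cv2.GaussianBlur(g.max(2),(3,3),0).astype(int)
# trace from hub-ish centre outward
for a in np.arange(-175,-4,5):
    r=np.arange(85,150,.5); x=276+r*np.cos(np.radians(a)); y=250+r*np.sin(np.radians(a))
    v=cv2.remap(gr.astype(np.float32),x.astype(np.float32)[None],y.astype(np.float32)[None],1)[0]
    d=v[4:]-v[:-4]; i=np.argmin(d[:]); pts.append((a,x[i+2],y[i+2],d[i]))
P=np.array([(x,y) for a,x,y,d in pts if d<-25])
for zt in (.193,.195,.197):
    W=ray(s,P,zt)
    for _ in range(4):
        c,r=circ(W); e=abs(np.hypot(*(W[:,:2]-c).T)-r); W=W[e<max(.0015,np.median(e)*2)]
    print(zt,len(W),c,r,c-T[:2])
```

```text
0.193 30 [0.4722513 0.1420834] 0.0686207648467153 [-0.0001487  0.0020034]
0.195 30 [0.47228445 0.1410703 ] 0.06780504510276632 [-0.00011555  0.0009903 ]
0.197 31 [0.4723299  0.14003172] 0.06696527467042285 [-7.01020193e-05 -4.82765342e-05]
```

Call:
servo_tool --motion '[{"offset":[0,0.02,-0.002],"roll":0,"claw":-1},{"offset":[0,0.04,-0.004],"roll":0,"claw":-1},{"offset":[0,0.05,-0.005],"roll":0,"claw":-1},{"offset":[0,0.055,-0.0055],"roll":0,"claw":-1},{"offset":[0,0.055,-0.0055],"roll":0,"claw":-1},{"offset":[0,0.055,-0.0055],"roll":0,"claw":-1},{"offset":[0,0.05,-0.005],"roll":0,"claw":-1},{"offset":[0,0.035,-0.004],"roll":0,"claw":-1},{"offset":[0,0.02,-0.003],"roll":0,"claw":-1},{"offset":[0,0,0],"roll":-8,"claw":-1},{"offset":[0,0,0],"roll":-9,"claw":-1},{"offset":[0,0,0],"roll":-9,"claw":-1}]'

```text
clock: 9.22
tool_pos: [0.5237, -0.2379, 0.2031]
orientation: [-45.0, 89.9, 163.0]
force: [-0.2, 0.1, -3.6]
opening: 0.0438
```

Call:
servo_tool --motion '[{"offset":[0,0,0],"roll":-9,"claw":-1},{"offset":[0,0,0],"roll":-9,"claw":-1},{"offset":[0,0,0],"roll":-9,"claw":-1},{"offset":[0,0,0],"roll":-9,"claw":-1},{"offset":[0,0,0],"roll":0,"claw":-1},{"offset":[0,0,0],"roll":0,"claw":-1}]'

```text
clock: 9.98
tool_pos: [0.5239, -0.238, 0.2037]
orientation: [-78.1, 90.0, 165.5]
force: [0.4, -0.5, -4.1]
opening: 0.0441
```

Run:
```python
from h import *
from plant import ctrl
o=ctrl.get_obs(); print(o["clock"],o["tool_pos"],o["opening"],o["force"],o["moment"],o["joint_pos"]); 
a=[]
for n in ("wrist","side","top"):
    s=ctrl.snapshot(n); pickle.dump(s,open(n+"5.pkl","wb")); cv2.imwrite(f"pics/{n}5.png",s["frame"])
    u,v=(proj(s,[.5115,-.239,.16])[0]).astype(int); r=60 if n!="wrist" else 140
    v=min(max(v,r),420-r)
    a.append(cv2.resize(s["frame"][v-r:v+r,u-r:u+r],(266,266)))
cv2.imwrite("pics/m5.png",np.hstack(a))
R=RT(o);print(R.round(3), "hub offs target", plan(o,np.r_[[.5115,-.239]+ .001*R[:2,1],.2]))
```

```text
9.975 [ 0.52394595 -0.23803659  0.20365229] 0.044149020733178924 [ 0.43455283 -0.52210492 -4.10742572] [-0.00324605  0.00956807 -0.0325746 ] [-4.96949981e+00  1.21982683e+01 -1.40594579e+01 -7.64353516e-03
 -6.37831986e+01  6.85602922e+01]
[[-0.001  0.896 -0.445]
 [ 0.    -0.445 -0.896]
 [-1.    -0.001  0.   ]] hub offs target [ 0.00366014 -0.00971562  0.00639865]
```

View pics/m5.png

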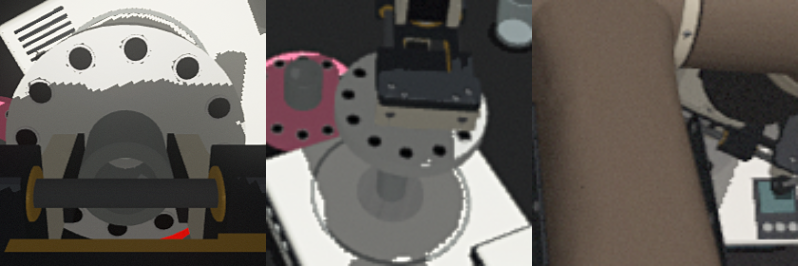

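Level and undamaged, but the TCP is 12 mm off in x. I'll correct that and descend to just above the spindle.

Call:
servo_tool --motion '[{"offset":[0,-0.0048,0.0032],"roll":0,"claw":-1},{"offset":[0,-0.0049,0.0032],"roll":0,"claw":-1},{"offset":[0.015,0,0],"roll":0,"claw":-1},{"offset":[0.02,0,0],"roll":0,"claw":-1},{"offset":[0.01,0,0],"roll":0,"claw":-1},{"offset":[0,0,0],"roll":0,"claw":-1},{"offset":[0,0,0],"roll":0,"claw":-1}]'

```text
clock: 11.0
tool_pos: [0.513, -0.2399, 0.1595]
orientation: [89.0, 90.0, -27.2]
force: [0.5, 0.1, -4.0]
opening: 0.0437
```

Run:
```python
from h import *
from plant import ctrl
o=ctrl.get_obs(); print(o["clock"],o["tool_pos"],o["force"]); 
s=ctrl.snapshot("side"); pickle.dump(s,open("side6.pkl","wb"))
R=RT(o);print("hub offs target", plan(o,np.r_[[.5115,-.239]+ .001*R[:2,1],.15]))
u,v=(proj(s,[.5115,-.239,.13])[0]).astype(int); cv2.imwrite("pics/s6.png",cv2.resize(s["frame"][v-60:v+60,u-60:u+60],(600,600)))
hub=o["tool_pos"]-.001*R[:,1]
print((proj(s,[hub[:2].tolist()+[o["tool_pos"][2]-.024],[.5115,-.239,.126],[.5115,-.239,.08]])-[u-60,v-60])*5)
```

```text
11.0 [ 0.51296662 -0.23992872  0.15951903] [ 0.46204519  0.05582841 -4.01110183]
hub offs target [ 0.00951848 -0.0007333  -0.000185  ]
[[307.15615388 294.38530639]
 [303.5780766  308.33209713]
 [295.15667596 375.55005334]]
```

View pics/s6.png

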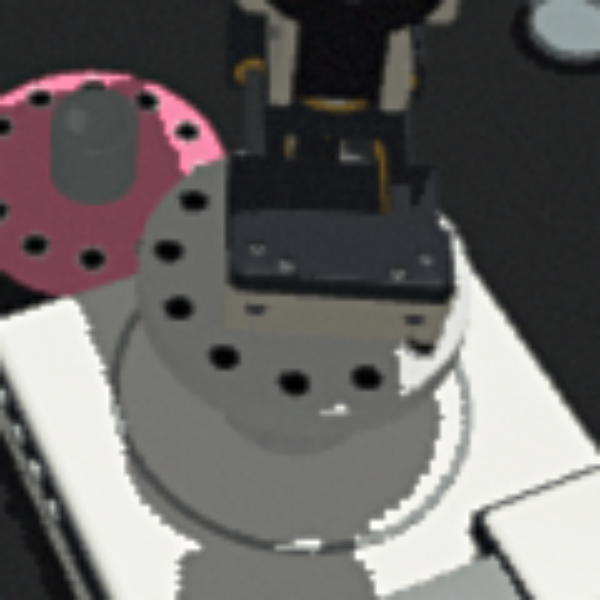

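Call:
servo_tool --motion '[{"offset":[0.004,-0.0007,0],"roll":0,"claw":-1},{"offset":[0.004,0,0],"roll":0,"claw":-1},{"offset":[0.003,0,0],"roll":0,"claw":-1},{"offset":[0,0,0],"roll":0,"claw":-1}]'

```text
clock: 11.55
tool_pos: [0.5117, -0.2394, 0.1477]
orientation: [-74.3, 90.0, 169.4]
force: [-0.0, -0.4, -4.0]
opening: 0.044
```

Call:
servo_tool --motion '[{"offset":[0.003,0,0],"roll":0,"claw":-1},{"offset":[0.002,0,0],"roll":0,"claw":-1},{"offset":[0,0,0],"roll":0,"claw":-1}]'

```text
clock: 11.92
tool_pos: [0.5124, -0.2397, 0.1432]
orientation: [92.2, 89.9, -24.1]
force: [2.4, -1.6, -4.6]
opening: 0.044
```

Call:
servo_tool --motion '[{"offset":[0.002,0.0006,0],"roll":0,"claw":-1},{"offset":[0.003,0,0],"roll":0,"claw":-1},{"offset":[0.003,0,0],"roll":0,"claw":-1},{"offset":[0,0,0],"roll":0,"claw":-1}]'

```text
clock: 12.42
tool_pos: [0.5125, -0.2398, 0.1348]
orientation: [49.3, 90.0, -67.0]
force: [3.3, -2.4, -6.6]
opening: 0.0439
```

Run:
```python
from h import *
from plant import ctrl
o=ctrl.get_obs(); print(o["clock"],o["tool_pos"],o["force"],"tool",RT(o).T@o["force"],o["moment"])
```

```text
12.425 [ 0.5125471  -0.23981023  0.1347586 ] [ 3.28087672 -2.41425433 -6.6177074 ] tool [6.61813324 4.00951258 0.71480674] [-1.1381841  -1.07519927 -0.00823511]
```

Call:
servo_tool --motion '[{"offset":[0,0.0008,0],"roll":0,"claw":-1},{"offset":[0,0,0],"roll":0,"claw":-1}]'

```text
clock: 12.68
tool_pos: [0.5127, -0.2399, 0.1348]
orientation: [-86.2, 89.9, 157.5]
force: [-0.0, -0.9, -4.7]
opening: 0.0444
```

Run:
```python
from h import *
from plant import ctrl
o=ctrl.get_obs(); print(o["clock"],o["tool_pos"],o["force"],"tool",RT(o).T@o["force"],o["moment"])
```

```text
12.675 [ 0.51273911 -0.2399316   0.13483363] [-7.53725492e-04 -8.65363702e-01 -4.71056443e+00] tool [4.71024764 0.38648196 0.77619009] [-0.37509725 -0.24955368 -0.01589234]
```

Call:
servo_tool --motion '[{"offset":[0.003,0,0],"roll":0,"claw":-1},{"offset":[0.004,0,0],"roll":0,"claw":-1},{"offset":[0.004,0,0],"roll":0,"claw":-1},{"offset":[0.004,0,0],"roll":0,"claw":-1},{"offset":[0.004,0,0],"roll":0,"claw":-1},{"offset":[0.002,0,0],"roll":0,"claw":-1},{"offset":[0,0,0],"roll":0,"claw":-1}]'

```text
clock: 13.55
tool_pos: [0.5131, -0.2401, 0.1139]
orientation: [-61.6, 90.0, -177.8]
force: [0.2, 0.0, -4.3]
opening: 0.0441
```

Call:
servo_tool --motion '[{"offset":[0.001,0,0],"roll":0,"claw":-1},{"offset":[0.001,0,0],"roll":0,"claw":-1},{"offset":[0,0,0],"roll":0,"claw":-1}]'

```text
clock: 13.92
tool_pos: [0.5131, -0.2401, 0.1121]
orientation: [60.4, 90.0, -55.8]
force: [-0.6, -0.1, -3.2]
opening: 0.0439
```

Free sliding over the spindle. Now 1 mm steps towards tab contact.

Call:
servo_tool --motion '[{"offset":[0.001,0,0],"roll":0,"claw":-1},{"offset":[0.001,0,0],"roll":0,"claw":-1},{"offset":[0,0,0],"roll":0,"claw":-1}]'

```text
clock: 14.3
tool_pos: [0.513, -0.2401, 0.1099]
orientation: [-75.4, 90.0, 168.3]
force: [-0.4, -0.5, -2.8]
opening: 0.0439
```

Call:
servo_tool --motion '[{"offset":[0.001,0,0],"roll":0,"claw":-1},{"offset":[0,0,0],"roll":0,"claw":-1}]'

```text
clock: 14.55
tool_pos: [0.5131, -0.2401, 0.109]
orientation: [-82.2, 90.0, 161.5]
force: [0.3, 0.1, -4.0]
opening: 0.0441
```

Call:
servo_tool --motion '[{"offset":[0.001,0,0],"roll":0,"claw":-1},{"offset":[0,0,0],"roll":0,"claw":-1}]'

```text
clock: 14.8
tool_pos: [0.5131, -0.2401, 0.108]
orientation: [-71.6, 90.0, 172.2]
force: [-0.3, -0.9, -4.2]
opening: 0.0442
```

Call:
servo_tool --motion '[{"offset":[0.001,0,0],"roll":0,"claw":-1},{"offset":[0,0,0],"roll":0,"claw":-1}]'

```text
clock: 15.05
tool_pos: [0.5132, -0.2401, 0.1071]
orientation: [85.7, 90.0, -30.5]
force: [0.7, 0.3, -3.1]
opening: 0.0444
```

Call:
servo_tool --motion '[{"offset":[0.0005,0,0],"roll":0,"claw":-1},{"offset":[0,0,0],"roll":0,"claw":-1}]'

```text
clock: 15.3
tool_pos: [0.5133, -0.2401, 0.1069]
orientation: [93.0, 90.0, -23.2]
force: [-0.6, -0.1, 1.4]
opening: 0.0438
```

Call:
servo_tool --motion '[{"offset":[0.0005,0,0],"roll":0,"claw":-1},{"offset":[0,0,0],"roll":0,"claw":-1}]'

```text
clock: 15.55
tool_pos: [0.5134, -0.2402, 0.1066]
orientation: [89.0, 90.0, -27.2]
force: [-1.9, 1.5, 4.1]
opening: 0.0441
```

Tab is on the spindle end at TCP z≈0.107, with about 8 N of contact. Turning counter-clockwise.

Call:
servo_tool --motion '[{"offset":[0,0,0],"roll":-3,"claw":-1},{"offset":[0,0,0],"roll":-3,"claw":-1},{"offset":[0,0,0],"roll":0,"claw":-1}]'

```text
clock: 15.92
tool_pos: [0.5134, -0.2399, 0.1064]
orientation: [114.4, 90.0, 4.2]
force: [-0.6, 3.1, 4.1]
opening: 0.0444
```

Call:
servo_tool --motion '[{"offset":[0,0,0],"roll":-3,"claw":-1},{"offset":[0,0,0],"roll":-2,"claw":-1},{"offset":[0,0,0],"roll":0,"claw":-1}]'

```text
clock: 16.3
tool_pos: [0.5133, -0.2404, 0.1057]
orientation: [41.2, 90.0, -64.1]
force: [2.4, -2.1, -2.7]
opening: 0.0442
```

Run:
```python
from h import *
from plant import ctrl
o=ctrl.get_obs(); R=RT(o);print(o["clock"],o["tool_pos"],o["force"],"tool",R.T@o["force"],o["moment"],"tab",146+np.degrees(np.arctan2(R[1,2],R[0,2]))%360-182.1)
```

```text
16.3 [ 0.51331397 -0.24040087  0.10566874] [ 2.38087428 -2.09872538 -2.71193047] tool [2.71322784 2.84876062 1.39668717] [-0.62545236 -0.54504844  0.04145719] tab 218.63015021993775
```

Contact force fell, so the tab may be entering. Probing down gently.

Call:
servo_tool --motion '[{"offset":[0.0005,0,0],"roll":0,"claw":-1},{"offset":[0.0005,0,0],"roll":0,"claw":-1},{"offset":[0,0,0],"roll":0,"claw":-1}]'

```text
clock: 16.68
tool_pos: [0.5133, -0.2403, 0.105]
orientation: [62.0, 90.0, -43.2]
force: [2.3, -2.9, -4.2]
opening: 0.0441
```

Call:
servo_tool --motion '[{"offset":[0.001,0.0003,0],"roll":-1.5,"claw":-1},{"offset":[0,0,0],"roll":0,"claw":-1}]'

```text
clock: 16.92
tool_pos: [0.5134, -0.2401, 0.1039]
orientation: [-105.0, 90.0, 151.3]
force: [1.9, -2.4, -3.2]
opening: 0.044
```

Run:
```python
from h import *
from plant import ctrl
o=ctrl.get_obs(); R=RT(o);print(o["clock"],o["tool_pos"],o["force"],"tool",R.T@o["force"],o["moment"],"tab",146+np.degrees(np.arctan2(R[1,2],R[0,2]))%360-182.1)
```

```text
16.925 [ 0.51338658 -0.24012812  0.10394347] [ 1.85772578 -2.38917579 -3.16019836] tool [3.15984797 2.37117871 1.88123152] [-0.8055492  -0.60125823 -0.00428304] tab 220.19774865566856
```

Call:
servo_tool --motion '[{"offset":[0.001,0.0004,0.0003],"roll":0,"claw":-1},{"offset":[0.0005,0,0],"roll":0,"claw":-1},{"offset":[0,0,0],"roll":0,"claw":-1}]'

```text
clock: 17.3
tool_pos: [0.5134, -0.2404, 0.1023]
orientation: [-97.9, 90.0, 158.4]
force: [0.1, 0.0, -4.0]
opening: 0.0444
```

Call:
servo_tool --motion '[{"offset":[0.001,0,0],"roll":0,"claw":-1},{"offset":[0,0,0],"roll":0,"claw":-1}]'

```text
clock: 17.55
tool_pos: [0.5135, -0.2404, 0.1014]
orientation: [-98.4, 90.0, 157.9]
force: [0.2, 0.2, -3.9]
opening: 0.0442
```

Call:
servo_tool --motion '[{"offset":[0.001,0,0],"roll":0,"claw":-1},{"offset":[0,0,0],"roll":0,"claw":-1}]'

```text
clock: 17.8
tool_pos: [0.5136, -0.2405, 0.1004]
orientation: [-95.7, 90.0, 160.6]
force: [0.1, -0.6, -4.8]
opening: 0.0439
```

Run:
```python
from h import *
from plant import ctrl
o=ctrl.get_obs(); R=RT(o);print(o["clock"],o["tool_pos"],o["force"],"tool",R.T@o["force"],o["moment"],"tab",146+np.degrees(np.arctan2(R[1,2],R[0,2]))%360-182.1)
```

```text
17.8 [ 0.51356791 -0.24049711  0.10041364] [ 0.12914532 -0.5804835  -4.82676027] tool [4.8266386  0.26517111 0.5333839 ] [-0.05860013 -0.01531894 -0.00486475] tab 220.16027087381602
```

Call:
servo_tool --motion '[{"offset":[0.0005,0,0],"roll":0,"claw":-1},{"offset":[0,0,0],"roll":0,"claw":-1}]'

```text
clock: 18.05
tool_pos: [0.5137, -0.2406, 0.1001]
orientation: [91.1, 90.0, -12.6]
force: [0.4, 0.6, -2.7]
opening: 0.0439
```

Call:
servo_tool --motion '[{"offset":[0.0005,0,0],"roll":0,"claw":-1},{"offset":[0,0,0],"roll":0,"claw":-1}]'

```text
clock: 18.3
tool_pos: [0.5138, -0.2406, 0.1001]
orientation: [78.3, 90.0, -25.5]
force: [-2.8, 1.9, 3.9]
opening: 0.0442
```

Call:
servo_tool --motion '[{"offset":[0.0005,0,0],"roll":0,"claw":-1},{"offset":[0,0,0],"roll":0,"claw":-1}]'

```text
clock: 18.55
tool_pos: [0.5138, -0.2406, 0.1001]
orientation: [76.6, 90.0, -27.1]
force: [-4.2, 3.1, 8.0]
opening: 0.0436
```

Hard stop at z=0.1001, 6.9 mm below the tab contact, so it's seated. I'll relieve the load and open.

Call:
servo_tool --motion '[{"offset":[-0.0008,-0.0006,0],"roll":0,"claw":-1},{"offset":[0,0,0],"roll":0,"claw":-1}]'

```text
clock: 18.8
tool_pos: [0.5135, -0.2405, 0.1001]
orientation: [90.2, 90.0, -13.6]
force: [-1.1, 0.4, 0.7]
opening: 0.0442
```

Call:
servo_tool --motion '[{"offset":[0,0,0],"roll":0,"claw":0.1},{"offset":[0,0,0],"roll":0,"claw":0.3},{"offset":[0,0,0],"roll":0,"claw":0.6},{"offset":[0,0,0],"roll":0,"claw":0.6},{"offset":[0,0,0],"roll":0,"claw":0.6}]'

```text
clock: 19.42
tool_pos: [0.5131, -0.2404, 0.0998]
orientation: [-49.0, 90.0, -152.8]
force: [-0.0, -0.1, 0.6]
opening: 0.0699
```

Run:
```python
from h import *
from plant import ctrl
o=ctrl.get_obs(); R=RT(o);print(o["clock"],o["tool_pos"],o["opening"],o["force"],o["joint_pos"])
s=ctrl.snapshot("side"); 
u,v=(proj(s,[.5115,-.239,.1])[0]).astype(int); cv2.imwrite("pics/s7.png",cv2.resize(s["frame"][v-60:v+60,u-60:u+60],(600,600)))
```

```text
19.425 [ 0.51313187 -0.24044684  0.09983121] 0.06993469787229452 [-0.0067312  -0.05887096  0.5794003 ] [-5.32151930e+00  1.70601452e+01 -2.26291451e+01  3.99988927e-03
 -5.03155292e+01  8.15841438e+01]
```

View pics/s7.png

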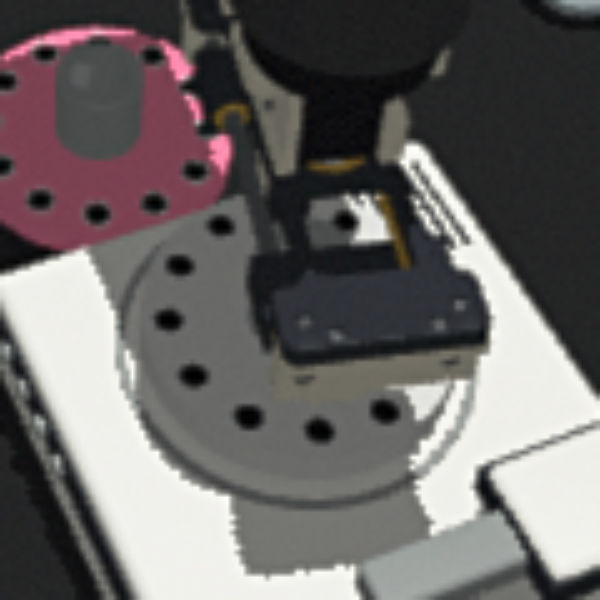

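Call:
servo_tool --motion '[{"offset":[-0.005,0,0],"roll":0,"claw":0.6},{"offset":[-0.015,0,0],"roll":0,"claw":0.6},{"offset":[-0.03,0,0],"roll":0,"claw":0.6},{"offset":[-0.03,0,0],"roll":0,"claw":0.6},{"offset":[-0.03,0,0],"roll":0,"claw":0.6},{"offset":[-0.03,0,0],"roll":0,"claw":0.6},{"offset":[-0.01,0,0],"roll":0,"claw":0.6},{"offset":[0,0,0],"roll":0,"claw":0.6},{"offset":[0,0,0],"roll":0,"claw":0.6}]'

```text
clock: 20.6
tool_pos: [0.5125, -0.2402, 0.2489]
orientation: [-96.2, 89.9, 160.1]
force: [-0.5, -0.7, 0.3]
opening: 0.07
```

Run:
```python
from h import *
from plant import ctrl
o=ctrl.get_obs(); print(o["clock"],o["tool_pos"],o["force"])
w=ctrl.snapshot("wrist");s=ctrl.snapshot("side")
u,v=(proj(s,[.5115,-.239,.1])[0]).astype(int); a=cv2.resize(s["frame"][v-60:v+60,u-60:u+60],(400,400))
u,v=(proj(w,[.5115,-.239,.132])[0]).astype(int);b=cv2.resize(w["frame"][v-45:v+45,u-45:u+45],(400,400),interpolation=cv2.INTER_CUBIC)
cv2.imwrite("pics/m8.png",np.hstack([a,b]))
for n,q in(("side",s),("wrist",w)):
    c=cloud(q)
    d=np.hypot(c[...,0]-.512,c[...,1]+.2395)
    for lo,hi in((.03,.045),(.055,.065)):
        for qd in range(4):
            ang=np.degrees(np.arctan2(c[...,1]+.2395,c[...,0]-.512))%360//90
            m=(d>lo)&(d<hi)&(c[...,2]>.06)&(c[...,2]<.12)&(ang==qd); print(n,lo,qd,m.sum(),np.median(c[m][:,2]).round(4) if m.any() else None)
    m=(d>.016)&(d<.021)&(c[...,2]>.11)&(c[...,2]<.16); print("hubtop",np.median(c[m][:,2]),c[m].mean(0))
    m=(d<.012)&(c[...,2]>.11); print("bore",np.median(c[m][:,2]))
```

```text
20.6 [ 0.51253956 -0.24019824  0.24885528] [-0.51955001 -0.65228217  0.26132654]
side 0.03 0 44 0.0914
side 0.03 1 139 0.0918
side 0.03 2 173 0.0916
side 0.03 3 165 0.0918
side 0.055 0 150 0.0919
side 0.055 1 165 0.092
side 0.055 2 209 0.092
side 0.055 3 206 0.0916
hubtop 0.13081610488321316 [ 0.51127885 -0.24406397  0.12804303]
bore 0.6905171488331441
wrist 0.03 0 993 0.0916
wrist 0.03 1 684 0.0916
wrist 0.03 2 781 0.0916
wrist 0.03 3 1012 0.0916
wrist 0.055 0 1084 0.0918
wrist 0.055 1 870 0.0918
wrist 0.055 2 915 0.0917
wrist 0.055 3 1135 0.0918
hubtop 0.13157712842654445 [ 0.51259388 -0.23982095  0.13155299]
bore 0.12556564764676037
```

View pics/m8.png

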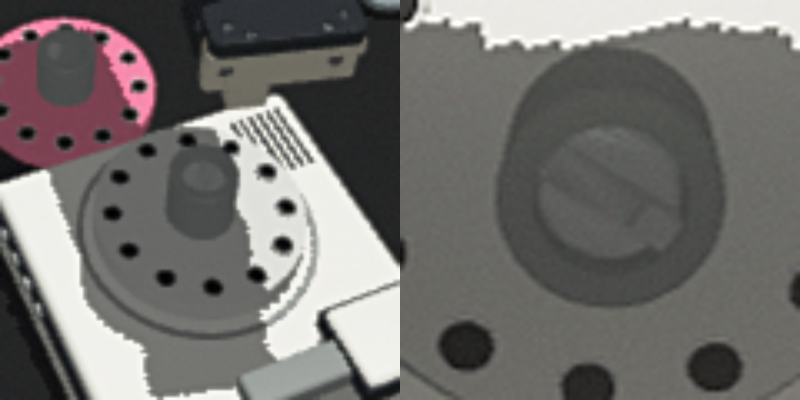

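Platter top is at 0.0917 m all round (expected 0.092), hub top at 0.1316 m (expected 0.132). The tab is in the keyway, at about (655,225) in the view. Handing in.

Run:
```python
from plant import ctrl
print(ctrl.close_job(), ctrl.get_obs()["clock"])
```

```text
the job is handed in; nothing more can be done
the job is handed in; nothing more can be done
```

The small white carousel is on the drive spindle with its tab in the keyway, seated flat on the drive disc and released. I handed the job in at about 21 s.

- **Fitting:** I gripped the carousel by its hub and lowered it over the spindle. The tab rested on the spindle's end at TCP z≈0.107 m with about 8 N of contact. I turned it about 11° counter-clockwise until the contact force dropped away. It then went down freely to a hard stop 6.9 mm lower, where the last press was about 12 N.
- **Seating after release:** The platter top reads 0.0914–0.0920 m all round in both the side and wrist views (expected 0.092 m). In the wrist view the hub top is 0.1316 m (expected 0.132 m) and the tab is in the keyway. The gripper is about 15 cm above, with its force reading near zero.
- **Disagreements:** The tab entered at a bearing of about 219–220°, while the pictures had suggested about 228° (±8°). The side camera's depth gave no usable reading inside the bore, and its hub-top reading was slightly low at 0.1308 m.
- **Not checked:** I took no final picture of the whole bench. The held carousel only passed over other things at height, and I saw no unexpected forces.

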